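# Return the washed mill parts to their draining stands

### The arm

A 7-joint arm with a two-finger parallel gripper is mounted at the origin on the work surface. World frame = base frame: x ahead of the robot, y to its left, z up, the work surface at z = 0. Lengths are in m, angles in rad, forces in N, time in s.
With the tool pointing down it reaches from about 0.35 to 0.9 m from the base axis. Payload 7.2 kg.
Tool frame: the origin (TCP) lies between the finger pads; the fingertips stand arm.tip_reach ahead of it and the grasp point (between the pads) lies 2 mm behind it (arm.tip_reach is the distance from the TCP to the fingertips, in m); z points along the fingers, y is the line along which they close (so a half turn about z gives the same grasp; the last joint's range is limited). The gripper opens to 88 mm and grips with 3 to 60 N. Pads are 20 mm wide; open, the fingers measure 115 mm over their backs; the gripper's body (75 mm by 178 mm) begins 61 mm behind the grasp point.
Start: joints at [-1.349, 0.411, -0.013, 1.596, 0.006, 1.134, -0.082], TCP at [0.179, 0.599, 0.24] pointing down, gripper open.
Joint ranges: [-2.95, 2.95], [-0.29, 1.99], [-1.47, 1.44], [0.14, 2.54], [-1.03, 4.17], [0.13, 1.85], [-2.86, 2.86]. Speed limits (rad/s): [2.39, 2.39, 3.01, 3.01, 3.14, 3.14, 3.14].

### API

Orientations are given as a rotation vector (axis times angle).
In Python, from rig import sensors, viewer, workorder, nets, arm gives the robot as it stands.
- The arm moves only by the tool send_rows, never from a script. Its argument "rows" is a list of rows, each an object of numbers: "tx", "ty", "tz": the shift along the world's x, y, z normalised to -1 to 1, where 1 is 150 mm; "wx", "wy", "wz": the turn, a rotation vector about the world's x, y, z normalised to -1 to 1, where 1 is 45 degrees. A call has exactly 5 rows; each row is the pose to reach, as a shift and turn from the pose commanded when the call began; what a row does not reach only later rows make up. A row lasts 1/8 s, in which the tool goes at most 62.5 mm and 10.7 degrees, less where a joint would pass 70% of its speed; a pose out of reach is approached as far as the arm can. A call with a number of a shift or a turn outside -1 to 1 is refused whole. A call with a gripper value outside its range is refused whole. "claw" is the opening, from 0 (shut) to 1 (fully open), set as the call begins (left out, the last holds). The fingers move at their own pace and stop on an object; the grip force is fixed at half the most. Time passes only in rows, so rows that repeat a pose let the fingers close, or fill a call up. It gives the time, the measured TCP pose, the force, the opening and the grip force at its end, in the units of the state.
- sensors.observe(): the state, without advancing time (a new reading comes with each control period).
- viewer.camera(name): name is "scene" or "top" or "wrist"; returns (picture, depth): 400x640x3 uint8, red, green, blue; 400x640 float32, m along the optical axis (not along the pixel's ray), 0 where there is no reading.
- viewer.get_calibration(name): a dict with "fx", "fy", "cx", "cy" (pixels), "k1" (the pictures are not rectified: a ray, as slopes to the right and down, at radius r is drawn at 1 + k1 r^2 times it, then the intrinsics apply), "rvec" (rotation vector, rad) and "tvec" (3), from world to camera coordinates, as OpenCV has them. Camera axes: x right, y down, z forward; pixel columns grow to the right and rows downward; lengths in m; the calibration is good to about 2 mm. A picture is of the moment at which its call begins: read the wrist's pose just before it. get_calibration takes no time and is no camera call; for the wrist camera it gives the pose at the moment of the call.
- workorder.hand_in(): hands the job in; it is judged then, once.
Trained networks look in the newest picture that a camera, given by its name, has taken for a name from the list of things; names that differ only in an ending like _2 or _b are one class to them, and where a whole thing is asked for, a point or a joint stands for the part that bears it (a point fixed in the world has none). Each returns a list of dicts, best first, with "confidence" (0 to 1); they miss things now and then, are a little off and sometimes report something else, mostly with a low value. They report only what shows in the picture. A call takes as long as a camera call. They do not tell look-alikes from the thing itself.
- nets.recognise(camera, name): "box" ([left, top, right, bottom] in pixels, round what is visible of it).
- nets.regions_of(camera, name): "mask" (400x640 bool, what is visible of it) and "box" ([left, top, right, bottom] in pixels, round what is visible of it).
The state is a dict: "t": time; "joint_positions": joint angles; "qd": joint speeds; "effort": joint torques, N m; "eef_pos": TCP position; "ee_rot": TCP orientation; "wrist_force": force on the tool from outside, world axes, zero at the start; "wrist_torque": the same for the moment, N m; "grip_width": opening from 0.0 (shut) to 1.0 (fully open); "grasp_force": force on a finger pad.
Only numpy, scipy, OpenCV 4.12 (cv2) and the standard library are available. Lean on these libraries where they do the work, as an engineer would, in place of code of your own. Each camera call takes 0.05 s, during which the arm holds its last target. There are 200 camera calls.

### The job

The stainless parts of the laboratory mill have just been washed and lie about on the bench: put each one on the grey draining stand made for it, the large jar in the large round cup, the small jar in the small round cup, the sieve ring over the post and the oblong cassette lengthwise in the oblong tray. Each must stand upright, flat on its stand's floor. Do not knock over or push aside the little glass beaker and the amber jar that stand among them.

Things in the scene. Friction and masses are not known exactly. Their poses are not given: they have to be found in the camera images.
- large_jar: large round steel grinding jar, lid locked on: straight cylinder 58 mm diameter, 56 mm high, plus a knob on top 16 mm diameter and 6 mm high; about 0.45 kg, loose, standing upright on the bench. Origin at the centre of its underside, z up.
- small_jar: small round steel grinding jar, lid locked on: straight cylinder 38 mm diameter, 50 mm high, plus a knob on top 16 mm diameter and 6 mm high; about 0.2 kg, loose, upright on the bench. Origin at the centre of its underside, z up.
- sieve_ring: steel sieve ring with small dark openings in its wall, open at both ends: outside diameter 56 mm, inside diameter 40 mm, 30 mm high; about 0.15 kg, loose, lying flat on the bench (axis upright). Origin at the centre of its underside, z up.
- cassette: oblong closed steel cassette, 36 mm wide (its x), 90 mm long (its y), 40 mm high; about 0.3 kg, loose, lying flat on the bench. Origin at the centre of its underside, z up. Either end may come first.
- large_cup: large round draining cup of grey plastic, fixed to the bench: 74 mm inside and 82 mm outside diameter, rim 10 mm above the bench, floor 4 mm above the bench. Origin at its centre on the bench, z up.
- small_cup: small round draining cup of grey plastic, fixed to the bench: 54 mm inside and 62 mm outside diameter, rim 10 mm above the bench, floor 4 mm above the bench. Origin at its centre on the bench, z up.
- post_stand: round grey plastic disc 80 mm in diameter, fixed to the bench, its top 4 mm above the bench, with an upright post in the middle 22 mm in diameter, tapered at the tip, which is 26 mm above the bench. Origin at its centre on the bench, z up.
- long_tray: oblong draining tray of grey plastic, fixed to the bench: inside 52 mm wide (its x) and 106 mm long (its y), walls 4 mm thick, rim 10 mm and floor 4 mm above the bench. Origin at its centre on the bench, y along its length, z up.
- beaker: small empty glass beaker, 34 mm diameter, 50 mm high, light and loose, to be left where it stands. Origin at the centre of its underside.
- amber_jar: small amber glass jar with a white cap, 32 mm diameter, 55 mm high, loose, to be left where it stands. Origin at the centre of its underside.
Mind the look-alikes: they are no part of the job. What is shaped like the cassette but blue or pink is not meant. Leave any green look-alike of the small_jar alone.

How it is judged:
By the outcome, as a careful person would: the job done as asked, in the order asked, and still so for the second after the job is handed in, with the robot touching nothing.
It also fails if it takes over 106 s, if anything falls off the work surface, if the arm or the gripper's body presses on something with over 40 N, if the wrist force passes 120 N, or if a joint passes its speed limit or range.

## Working session

There is one attempt and no reset: what is moved stays moved. The work goes in short steps, Python scripts to look and compute and a tool call to move; the robot and the scene stay as the last step left them, time stands still between calls to the robot, and variables do not carry over. Pictures are saved under pics/ and viewed, at most 14 in all, crops included, and the job is handed in when it is done.

Besides the shell and the picture viewer there is one more tool, called as name(argument=value, ...) on one line, values as JSON. send_rows: Moves the arm, as the interface text tells. Its arguments: {"type":"object","properties":{"rows":{"type":"array"},"claw":{"type":"number"}},"required":["rows"]}

```bash
ls; mkdir -p pics
python3 - <<'E'
from rig import sensors, viewer, workorder, nets, arm
import cv2
print(sensors.observe()); print(arm.tip_reach)
for n in ("scene","top"):
    p,d=viewer.camera(n); cv2.imwrite(f"pics/{n}0.png",p[:,:,::-1]); print(n,viewer.get_calibration(n))
E
```

```text
pics
{'t': 0.0, 'joint_positions': array([-1.34915032,  0.41188481, -0.0127161 ,  1.59702703,  0.00559114,
        1.13428076, -0.08220825]), 'qd': array([ 0.00036659, -0.00188548, -0.00100744, -0.00050255, -0.00049962,
       -0.00071259,  0.00131346]), 'effort': array([-6.60998849e-04, -5.87948978e+01,  6.41739406e-01, -2.91094279e+01,
       -5.35974058e-02,  1.79036369e-02,  1.39164872e-04]), 'eef_pos': array([0.17852747, 0.59847298, 0.23882539]), 'ee_rot': array([-4.53653444e-01, -3.10853806e+00,  2.44945520e-03]), 'wrist_force': array([-0.13182199,  0.43351473,  0.20046911]), 'wrist_torque': array([-0.04572051, -0.01641104, -0.0139241 ]), 'grasp_force': 0.0, 'grip_width': 1.0022744879040482}
0.017
scene {'fx': 373.5484163829617, 'fy': 373.5484163829617, 'cx': 319.73492340658964, 'cy': 203.79642428612937, 'k1': -0.0044616567606919925, 'rvec': array([ 1.7906817 ,  1.30176751, -0.7321111 ]), 'tvec': array([-0.16320899, -0.1983752 ,  1.3161435 ])}
top {'fx': 520.7651590549058, 'fy': 520.7651590549058, 'cx': 315.80948628704715, 'cy': 197.79940501791444, 'k1': 0.006751782160033168, 'rvec': array([ 2.12215483, -2.12639516,  0.20209445]), 'tvec': array([0.01680976, 0.48239584, 1.2019379 ])}
```

View pics/top0.png

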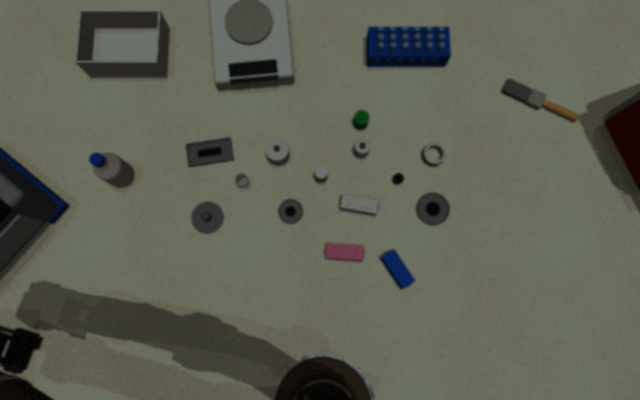

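View pics/scene0.png

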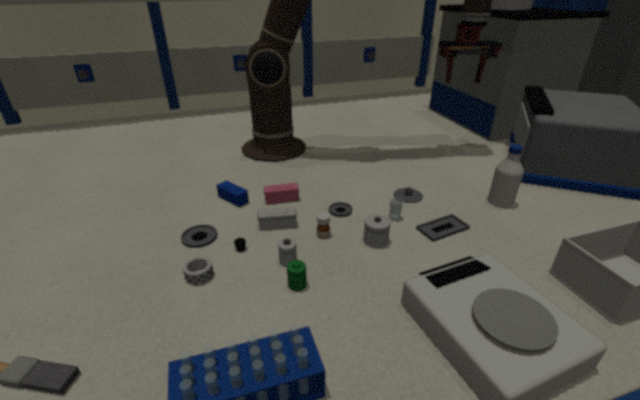

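The top view shows the large jar at (277,152), small jar (361,149), sieve ring (433,154) and grey cassette (359,204). The stands are the tray (209,152), post stand (207,217), small cup (290,211) and large cup (432,208). To leave alone: beaker (242,181), amber jar (321,174), a small black object (398,178), and the green, pink and blue look-alikes.

```bash
cat > h.py <<'E'
from rig import sensors, viewer, workorder, nets, arm
import cv2, numpy as np
from scipy.spatial.transform import Rotation as R
def cloud(n):
    c=viewer.get_calibration(n); p,d=viewer.camera(n)
    K=np.array([[c['fx'],0,c['cx']],[0,c['fy'],c['cy']],[0,0,1]])
    u,v=np.meshgrid(np.arange(640.),np.arange(400.))
    q=cv2.undistortPoints(np.stack([u,v],-1).reshape(-1,1,2),K,np.array([c['k1'],0,0,0.])).reshape(400,640,2)
    P=np.dstack([q[...,0]*d,q[...,1]*d,d])
    W=(P-c['tvec'])@R.from_rotvec(c['rvec']).as_matrix()
    W[d==0]=np.nan
    return p,W
E
python3 - <<'E'
from h import *
p,W=cloud("top")
for n in "large_jar small_jar sieve_ring cassette large_cup small_cup post_stand long_tray beaker amber_jar".split():
    for r in nets.regions_of("top",n)[:3]:
        if r['confidence']<.3: continue
        m=r['mask']&~np.isnan(W[...,2]); Q=W[m]; zt=np.percentile(Q[:,2],95)
        T=Q[Q[:,2]>zt-.012]
        (cx,cy),(w,h),a=cv2.minAreaRect(T[:,:2].astype(np.float32))
        print(n,round(r['confidence'],2),np.round(r['box']),"zt %.3f zmin %.3f c %.3f %.3f size %.3f %.3f ang %.1f mean"%(zt,Q[:,2].min(),cx,cy,w,h,a),T[:,:2].mean(0).round(3),len(T))
E
```

```text
large_jar 0.77 [265. 138. 290. 166.] zt 0.060 zmin -0.007 c 0.603 0.111 size 0.057 0.056 ang 1.3 mean [0.602 0.111] 441
small_jar 0.77 [354. 106. 365. 132.] zt 0.055 zmin -0.001 c 0.685 -0.096 size 0.036 0.035 ang 0.3 mean [ 0.684 -0.095] 175
small_jar 0.61 [350. 139. 370. 156.] zt 0.055 zmin 0.005 c 0.611 -0.095 size 0.036 0.036 ang 74.4 mean [ 0.61  -0.095] 175
cassette 0.96 [340. 192. 381. 216.] zt 0.043 zmin -0.007 c 0.471 -0.088 size 0.092 0.037 ang 80.4 mean [ 0.471 -0.088] 559
cassette 0.84 [326. 241. 362. 261.] zt 0.042 zmin 0.003 c 0.356 -0.049 size 0.089 0.036 ang 86.0 mean [ 0.356 -0.05 ] 563
cassette 0.56 [381. 251. 414. 289.] zt 0.043 zmin -0.002 c 0.315 -0.176 size 0.091 0.037 ang 32.6 mean [ 0.315 -0.176] 592
large_cup 0.65 [416. 191. 448. 224.] zt 0.010 zmin -0.004 c 0.464 -0.271 size 0.078 0.080 ang 38.0 mean [ 0.464 -0.272] 798
small_cup 0.69 [278. 198. 302. 226.] zt 0.011 zmin -0.006 c 0.458 0.079 size 0.059 0.060 ang 10.2 mean [0.458 0.08 ] 459
long_tray 0.74 [185. 136. 232. 169.] zt 0.011 zmin -0.005 c 0.610 0.284 size 0.064 0.115 ang 10.4 mean [0.609 0.285] 1057
beaker 0.71 [236. 173. 245. 187.] zt 0.050 zmin -0.002 c 0.530 0.197 size 0.032 0.031 ang 3.1 mean [0.532 0.198] 77
amber_jar 0.76 [312. 164. 326. 181.] zt 0.057 zmin -0.005 c 0.545 0.004 size 0.027 0.030 ang 89.9 mean [0.544 0.005] 125
```

Run:
```python
from h import *
p,W=cloud("top")
cv2.imwrite("pics/crop1.png",cv2.resize(cv2.convertScaleAbs(p[95:295,180:460,::-1],alpha=1.6),None,fx=2.8,fy=2.8,interpolation=cv2.INTER_CUBIC))
for n,(u,v,r,z0,z1) in dict(ring=(433,154,17,.02,.04),disc=(207,217,22,.0035,.05),post=(207,217,12,.016,.05),black=(398,178,10,.006,.1),bcup=(432,208,22,.007,.02),scup=(290,211,18,.007,.02),tray=(209,152,34,.008,.02)).items():
    Q=W[v-r:v+r,u-r:u+r].reshape(-1,3); T=Q[(Q[:,2]>z0)&(Q[:,2]<z1)]
    (cx,cy),(w,h),a=cv2.minAreaRect(T[:,:2].astype(np.float32)); (ex,ey),er=cv2.minEnclosingCircle(T[:,:2].astype(np.float32))
    print(n,"zt %.3f c %.3f %.3f size %.3f %.3f ang %.1f circ %.3f %.3f r %.3f"%(T[:,2].max(),cx,cy,w,h,a,ex,ey,er),len(T))
```

```text
ring zt 0.036 c 0.600 -0.277 size 0.054 0.056 ang 37.3 circ 0.600 -0.277 r 0.029 228
disc zt 0.030 c 0.444 0.284 size 0.106 0.107 ang 89.9 circ 0.446 0.289 r 0.071 429
post zt 0.030 c 0.443 0.284 size 0.020 0.019 ang 47.2 circ 0.443 0.284 r 0.011 63
black zt 0.028 c 0.536 -0.188 size 0.047 0.024 ang 64.8 circ 0.538 -0.189 r 0.026 101
bcup zt 0.014 c 0.462 -0.270 size 0.080 0.079 ang 62.9 circ 0.460 -0.264 r 0.048 146
scup zt 0.015 c 0.458 0.079 size 0.058 0.059 ang 0.5 circ 0.459 0.080 r 0.031 111
tray zt 0.019 c 0.580 0.270 size 0.123 0.132 ang 9.2 circ 0.579 0.272 r 0.087 187
```

View pics/crop1.png

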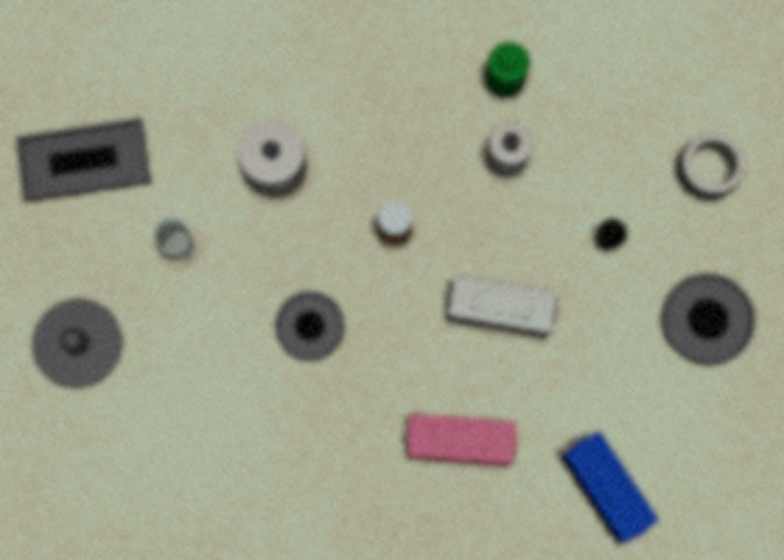

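The crop confirms the picks. The steel small jar is at crop (508,148) and the other one is green; the grey metallic cassette is at (500,305) and the others are pink and blue. Moving to the large jar now.

send_rows(rows=[{"tx": 0.1,"ty": -0.11,"tz": -0.02},{"tx": 0.25,"ty": -0.28,"tz": -0.05},{"tx": 0.4,"ty": -0.46,"tz": -0.1},{"tx": 0.55,"ty": -0.64,"tz": -0.15},{"tx": 0.7,"ty": -0.81,"tz": -0.2}], claw=1)

```text
validation failed for argument at $.ro...
```

send_rows(rows=[{"tx": 0.14,"ty": -0.16},{"tx": 0.28,"ty": -0.32},{"tx": 0.42,"ty": -0.48},{"tx": 0.56,"ty": -0.65},{"tx": 0.71,"ty": -0.82}])

```text
validation failed for argument at $.ro...
```

send_rows(rows=[{"tx": 0.14,"ty": -0.16},{"tx": 0.28,"ty": -0.32},{"tx": 0.42,"ty": -0.48},{"tx": 0.56,"ty": -0.65},{"tx": 0.71,"ty": -0.82}])

```text
validation failed for argument at $.ro...
```

send_rows(rows=[{"tx": 0.16,"ty": -0.18},{"tx": 0.32,"ty": -0.36},{"tx": 0.48,"ty": -0.54},{"tx": 0.6,"ty": -0.7},{"tx": 0.7,"ty": -0.81}])

```text
validation failed for argument at $.ro...
```

Validation failed, probably because every key has to be present in each row.

send_rows(rows=[{"tx": 0.1,"ty": -0.11,"tz": -0.02,"wx": 0,"wy": 0,"wz": 0},{"tx": 0.25,"ty": -0.28,"tz": -0.05,"wx": 0,"wy": 0,"wz": 0},{"tx": 0.4,"ty": -0.46,"tz": -0.1,"wx": 0,"wy": 0,"wz": 0},{"tx": 0.55,"ty": -0.64,"tz": -0.15,"wx": 0,"wy": 0,"wz": 0},{"tx": 0.7,"ty": -0.81,"tz": -0.2,"wx": 0,"wy": 0,"wz": 0}], claw=1)

```text
t: 1.32
eef_pos: [0.2854, 0.4749, 0.2094]
ee_rot: [0.456, 3.108, -0.0]
wrist_force: [0.9, 0.0, 1.2]
grip_width: 0.998
grasp_force: 0.0
```

send_rows(rows=[{"tx": 0.14,"ty": -0.16,"tz": 0,"wx": 0,"wy": 0,"wz": 0},{"tx": 0.28,"ty": -0.32,"tz": 0,"wx": 0,"wy": 0,"wz": 0},{"tx": 0.42,"ty": -0.48,"tz": 0,"wx": 0,"wy": 0,"wz": 0},{"tx": 0.56,"ty": -0.65,"tz": 0,"wx": 0,"wy": 0,"wz": 0},{"tx": 0.71,"ty": -0.81,"tz": 0,"wx": 0,"wy": 0,"wz": 0}])

```text
t: 1.95
eef_pos: [0.3912, 0.3533, 0.2097]
ee_rot: [0.456, 3.108, -0.0]
wrist_force: [0.6, 0.5, -0.7]
grip_width: 1.0
grasp_force: 0.0
```

send_rows(rows=[{"tx": 0.14,"ty": -0.16,"tz": 0,"wx": 0,"wy": 0,"wz": 0},{"tx": 0.28,"ty": -0.32,"tz": 0,"wx": 0,"wy": 0,"wz": 0},{"tx": 0.42,"ty": -0.48,"tz": 0,"wx": 0,"wy": 0,"wz": 0},{"tx": 0.56,"ty": -0.65,"tz": 0,"wx": 0,"wy": 0,"wz": 0},{"tx": 0.71,"ty": -0.81,"tz": 0,"wx": 0,"wy": 0,"wz": 0}])

```text
t: 2.58
eef_pos: [0.4972, 0.2317, 0.2097]
ee_rot: [0.456, 3.108, -0.0]
wrist_force: [0.2, -0.6, -0.0]
grip_width: 0.999
grasp_force: 0.0
```

send_rows(rows=[{"tx": 0.16,"ty": -0.18,"tz": 0,"wx": 0,"wy": 0,"wz": 0},{"tx": 0.32,"ty": -0.36,"tz": -0.05,"wx": 0,"wy": 0,"wz": 0},{"tx": 0.48,"ty": -0.54,"tz": -0.1,"wx": 0,"wy": 0,"wz": 0},{"tx": 0.62,"ty": -0.7,"tz": -0.15,"wx": 0,"wy": 0,"wz": 0},{"tx": 0.7,"ty": -0.81,"tz": -0.2,"wx": 0,"wy": 0,"wz": 0}])

```text
t: 3.2
eef_pos: [0.6021, 0.1099, 0.1793]
ee_rot: [0.458, 3.108, -0.001]
wrist_force: [0.7, 0.4, -0.7]
grip_width: 0.995
grasp_force: 0.0
```

Above the large jar. One wrist view will check the alignment.

```bash
cat >> h.py <<'E'
def near(W,x,y,z0,z1,r=.045):
    Q=W.reshape(-1,3); Q=Q[~np.isnan(Q[:,2])]
    T=Q[(Q[:,2]>z0)&(Q[:,2]<z1)&(np.hypot(Q[:,0]-x,Q[:,1]-y)<r)]
    if len(T)<5: print("few",len(T)); return
    (cx,cy),(w,h),a=cv2.minAreaRect(T[:,:2].astype(np.float32)); (ex,ey),er=cv2.minEnclosingCircle(T[:,:2].astype(np.float32))
    print("n %d zmed %.3f zmax %.3f rect %.4f %.4f size %.3f %.3f ang %.1f circ %.4f %.4f r %.3f"%(len(T),np.median(T[:,2]),T[:,2].max(),cx,cy,w,h,a,ex,ey,er))
E
python3 - <<'E'
from h import *
p,W=cloud("wrist"); cv2.imwrite("pics/w1.png",p[:,:,::-1])
near(W,.603,.111,.048,.07); near(W,.603,.111,.058,.07)
E
```

```text
n 2714 zmed 0.056 zmax 0.064 rect 0.6023 0.1103 size 0.057 0.057 ang 27.1 circ 0.6023 0.1102 r 0.029
n 241 zmed 0.062 zmax 0.064 rect 0.6049 0.1113 size 0.044 0.044 ang 5.0 circ 0.6029 0.1082 r 0.025
```

View pics/w1.png

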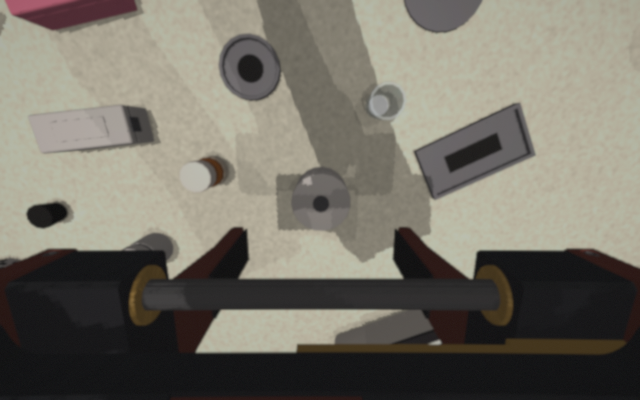

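The wrist view shows the large jar at (321,203), midway between the fingers, measured within 1 mm of the TCP. The beaker (384,102) and amber jar (200,173) are clear of the fingers. Descending and gripping.

send_rows(rows=[{"tx": 0,"ty": 0,"tz": -0.25,"wx": 0,"wy": 0,"wz": 0},{"tx": 0,"ty": 0,"tz": -0.5,"wx": 0,"wy": 0,"wz": 0},{"tx": 0,"ty": 0,"tz": -0.75,"wx": 0,"wy": 0,"wz": 0},{"tx": 0,"ty": 0,"tz": -0.9,"wx": 0,"wy": 0,"wz": 0},{"tx": 0,"ty": 0,"tz": -0.97,"wx": 0,"wy": 0,"wz": 0}])

```text
t: 3.88
eef_pos: [0.6003, 0.1131, 0.0329]
ee_rot: [-0.452, -3.107, 0.001]
wrist_force: [0.2, 0.4, 0.6]
grip_width: 1.003
grasp_force: 0.0
```

send_rows(rows=[{"tx": 0,"ty": 0,"tz": 0,"wx": 0,"wy": 0,"wz": 0},{"tx": 0,"ty": 0,"tz": 0,"wx": 0,"wy": 0,"wz": 0},{"tx": 0,"ty": 0,"tz": 0,"wx": 0,"wy": 0,"wz": 0},{"tx": 0,"ty": 0,"tz": 0,"wx": 0,"wy": 0,"wz": 0},{"tx": 0,"ty": 0,"tz": 0,"wx": 0,"wy": 0,"wz": 0}], claw=0)

```text
t: 4.5
eef_pos: [0.602, 0.1119, 0.0352]
ee_rot: [0.455, 3.108, -0.001]
wrist_force: [-2.6, -2.9, 6.5]
grip_width: 0.657
grasp_force: 30.0
```

send_rows(rows=[{"tx": 0,"ty": 0,"tz": 0.08,"wx": 0,"wy": 0,"wz": 0},{"tx": 0,"ty": 0,"tz": 0.2,"wx": 0,"wy": 0,"wz": 0},{"tx": 0,"ty": 0,"tz": 0.4,"wx": 0,"wy": 0,"wz": 0},{"tx": 0,"ty": 0,"tz": 0.6,"wx": 0,"wy": 0,"wz": 0},{"tx": 0,"ty": 0,"tz": 0.7,"wx": 0,"wy": 0,"wz": 0}])

```text
t: 5.12
eef_pos: [0.6024, 0.1134, 0.1418]
ee_rot: [0.453, 3.106, 0.002]
wrist_force: [0.2, 0.2, -4.0]
grip_width: 0.659
grasp_force: 30.0
```

send_rows(rows=[{"tx": -0.05,"ty": -0.14,"tz": 0,"wx": 0,"wy": 0,"wz": 0},{"tx": -0.11,"ty": -0.3,"tz": 0,"wx": 0,"wy": 0,"wz": 0},{"tx": -0.18,"ty": -0.48,"tz": 0,"wx": 0,"wy": 0,"wz": 0},{"tx": -0.25,"ty": -0.66,"tz": 0,"wx": 0,"wy": 0,"wz": 0},{"tx": -0.31,"ty": -0.85,"tz": 0,"wx": 0,"wy": 0,"wz": 0}])

```text
t: 5.75
eef_pos: [0.553, -0.0174, 0.1381]
ee_rot: [-0.456, -3.106, 0.002]
wrist_force: [1.1, -0.3, -4.2]
grip_width: 0.66
grasp_force: 30.0
```

send_rows(rows=[{"tx": -0.06,"ty": -0.17,"tz": 0,"wx": 0,"wy": 0,"wz": 0},{"tx": -0.12,"ty": -0.34,"tz": 0,"wx": 0,"wy": 0,"wz": 0},{"tx": -0.18,"ty": -0.51,"tz": 0,"wx": 0,"wy": 0,"wz": 0},{"tx": -0.25,"ty": -0.68,"tz": 0,"wx": 0,"wy": 0,"wz": 0},{"tx": -0.31,"ty": -0.85,"tz": 0,"wx": 0,"wy": 0,"wz": 0}])

```text
t: 6.38
eef_pos: [0.5061, -0.1444, 0.1382]
ee_rot: [-0.456, -3.106, 0.001]
wrist_force: [-0.9, 0.2, -4.4]
grip_width: 0.658
grasp_force: 30.0
```

send_rows(rows=[{"tx": -0.07,"ty": -0.2,"tz": 0,"wx": 0,"wy": 0,"wz": 0},{"tx": -0.14,"ty": -0.4,"tz": 0,"wx": 0,"wy": 0,"wz": 0},{"tx": -0.21,"ty": -0.6,"tz": 0,"wx": 0,"wy": 0,"wz": 0},{"tx": -0.27,"ty": -0.75,"tz": 0,"wx": 0,"wy": 0,"wz": 0},{"tx": -0.31,"ty": -0.85,"tz": 0,"wx": 0,"wy": 0,"wz": 0}])

```text
t: 7.0
eef_pos: [0.4595, -0.2716, 0.1384]
ee_rot: [-0.458, -3.106, 0.0]
wrist_force: [0.3, 0.2, -4.4]
grip_width: 0.653
grasp_force: 30.0
```

Run:
```python
from h import *
print(sensors.observe()['eef_pos'])
p,W=cloud("wrist"); cv2.imwrite("pics/w2.png",p[:,:,::-1])
near(W,.463,-.270,.007,.02,.055)
near(W,.463,-.270,.15,.3,.055)
p,W=cloud("top"); near(W,.463,-.270,.007,.014,.055)
```

```text
[ 0.4594869  -0.27160118  0.13838241]
n 600 zmed 0.010 zmax 0.012 rect 0.4488 -0.2696 size 0.080 0.051 ang 75.1 circ 0.4631 -0.2731 r 0.041
n 57070 zmed 0.226 zmax 0.244 rect 0.4580 -0.2692 size 0.102 0.065 ang 73.0 circ 0.4438 -0.2649 r 0.051
n 68 zmed 0.009 zmax 0.014 rect 0.4500 -0.2549 size 0.074 0.038 ang 45.2 circ 0.4572 -0.2620 r 0.038
```

View pics/w2.png

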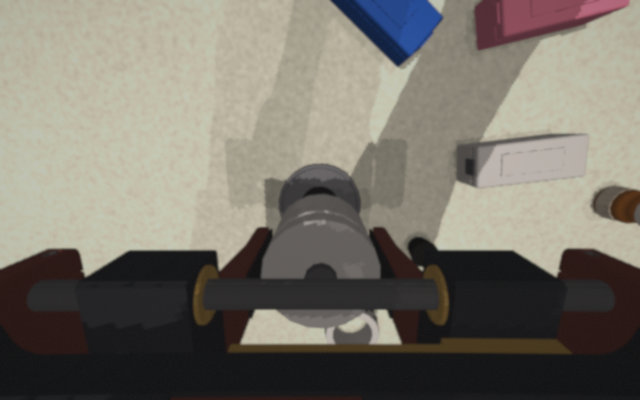

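The cup (319,190) fits a circle at (0.463,-0.273) with r = 41 mm, which matches its given size. I'll add 4 mm in x, lower, release and rise.

send_rows(rows=[{"tx": 0.02,"ty": -0.01,"tz": -0.2,"wx": 0,"wy": 0,"wz": 0},{"tx": 0.02,"ty": -0.01,"tz": -0.4,"wx": 0,"wy": 0,"wz": 0},{"tx": 0.02,"ty": -0.01,"tz": -0.56,"wx": 0,"wy": 0,"wz": 0},{"tx": 0.02,"ty": -0.01,"tz": -0.63,"wx": 0,"wy": 0,"wz": 0},{"tx": 0.02,"ty": -0.01,"tz": -0.66,"wx": 0,"wy": 0,"wz": 0}])

```text
t: 7.72
eef_pos: [0.4652, -0.2705, 0.0398]
ee_rot: [-0.453, -3.108, -0.001]
wrist_force: [-0.3, 0.5, -4.3]
grip_width: 0.651
grasp_force: 30.0
```

send_rows(rows=[{"tx": 0,"ty": 0,"tz": 0,"wx": 0,"wy": 0,"wz": 0},{"tx": 0,"ty": 0,"tz": 0,"wx": 0,"wy": 0,"wz": 0},{"tx": 0,"ty": 0,"tz": 0,"wx": 0,"wy": 0,"wz": 0},{"tx": 0,"ty": 0,"tz": 0,"wx": 0,"wy": 0,"wz": 0},{"tx": 0,"ty": 0,"tz": 0,"wx": 0,"wy": 0,"wz": 0}], claw=1)

```text
t: 8.35
eef_pos: [0.4652, -0.2711, 0.0403]
ee_rot: [0.454, 3.108, -0.0]
wrist_force: [0.2, -0.3, -0.1]
grip_width: 1.001
grasp_force: 0.0
```

send_rows(rows=[{"tx": 0,"ty": 0,"tz": 0.1,"wx": 0,"wy": 0,"wz": 0},{"tx": 0,"ty": 0,"tz": 0.3,"wx": 0,"wy": 0,"wz": 0},{"tx": 0,"ty": 0,"tz": 0.5,"wx": 0,"wy": 0,"wz": 0},{"tx": 0,"ty": 0,"tz": 0.75,"wx": 0,"wy": 0,"wz": 0},{"tx": 0,"ty": 0,"tz": 0.95,"wx": 0,"wy": 0,"wz": 0}])

```text
t: 8.98
eef_pos: [0.4652, -0.2713, 0.1852]
ee_rot: [0.454, 3.107, -0.001]
wrist_force: [0.5, 0.2, 0.2]
grip_width: 0.997
grasp_force: 0.0
```

Run:
```python
from h import *
p,W=cloud("wrist")
near(W,.463,-.270,.052,.07,.055); near(W,.463,-.273,.007,.014,.055)
```

```text
n 2674 zmed 0.060 zmax 0.068 rect 0.4659 -0.2707 size 0.057 0.057 ang 75.1 circ 0.4661 -0.2704 r 0.029
n 543 zmed 0.010 zmax 0.014 rect 0.4547 -0.2730 size 0.081 0.064 ang 88.0 circ 0.4634 -0.2732 r 0.041
```

send_rows(rows=[{"tx": 0.08,"ty": 0.1,"tz": 0,"wx": 0,"wy": 0,"wz": 0},{"tx": 0.18,"ty": 0.22,"tz": 0,"wx": 0,"wy": 0,"wz": 0},{"tx": 0.28,"ty": 0.34,"tz": 0,"wx": 0,"wy": 0,"wz": 0},{"tx": 0.38,"ty": 0.46,"tz": 0,"wx": 0,"wy": 0,"wz": 0},{"tx": 0.48,"ty": 0.58,"tz": 0,"wx": 0,"wy": 0,"wz": 0}])

```text
t: 9.65
eef_pos: [0.5376, -0.1817, 0.1814]
ee_rot: [-0.452, -3.107, -0.001]
wrist_force: [0.0, -0.6, 0.1]
grip_width: 0.998
grasp_force: 0.0
```

send_rows(rows=[{"tx": 0.11,"ty": 0.13,"tz": 0,"wx": 0,"wy": 0,"wz": 0},{"tx": 0.22,"ty": 0.26,"tz": 0,"wx": 0,"wy": 0,"wz": 0},{"tx": 0.33,"ty": 0.39,"tz": 0,"wx": 0,"wy": 0,"wz": 0},{"tx": 0.42,"ty": 0.51,"tz": 0,"wx": 0,"wy": 0,"wz": 0},{"tx": 0.48,"ty": 0.59,"tz": 0,"wx": 0,"wy": 0,"wz": 0}])

```text
t: 10.28
eef_pos: [0.6098, -0.0938, 0.1823]
ee_rot: [-0.452, -3.108, -0.0]
wrist_force: [0.9, -0.9, -0.8]
grip_width: 1.0
grasp_force: 0.0
```

Run:
```python
from h import *
print(sensors.observe()['eef_pos'])
p,W=cloud("wrist"); cv2.imwrite("pics/w3.png",p[:,:,::-1])
near(W,.611,-.095,.045,.07,.035)
print("amber");near(W,.545,.004,.045,.07,.035)
print("cassette");near(W,.471,-.088,.034,.07,.06)
```

```text
[ 0.60984491 -0.09384194  0.18225168]
n 1084 zmed 0.051 zmax 0.058 rect 0.6112 -0.0975 size 0.036 0.037 ang 72.9 circ 0.6114 -0.0977 r 0.019
amber
n 947 zmed 0.055 zmax 0.058 rect 0.5436 0.0027 size 0.029 0.029 ang 73.0 circ 0.5439 0.0028 r 0.015
cassette
n 4321 zmed 0.040 zmax 0.044 rect 0.4708 -0.0895 size 0.093 0.037 ang 79.6 circ 0.4700 -0.0890 r 0.048
```

View pics/w3.png

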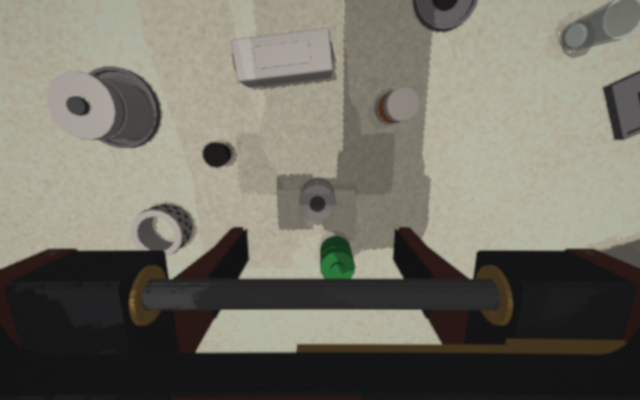

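The large jar stands flat in its cup: its top is at 60 mm and it sits 4 mm off centre. In the wrist view the steel small jar (317,200) is between the fingers, with the green one (337,258) behind it and clear. Small correction, then grasp.

send_rows(rows=[{"tx": 0.01,"ty": -0.02,"tz": -0.25,"wx": 0,"wy": 0,"wz": 0},{"tx": 0.01,"ty": -0.02,"tz": -0.5,"wx": 0,"wy": 0,"wz": 0},{"tx": 0.01,"ty": -0.02,"tz": -0.75,"wx": 0,"wy": 0,"wz": 0},{"tx": 0.01,"ty": -0.02,"tz": -0.91,"wx": 0,"wy": 0,"wz": 0},{"tx": 0.01,"ty": -0.02,"tz": -0.98,"wx": 0,"wy": 0,"wz": 0}])

```text
t: 10.95
eef_pos: [0.6096, -0.0991, 0.0343]
ee_rot: [-0.455, -3.106, 0.001]
wrist_force: [0.2, 0.4, 0.5]
grip_width: 0.997
grasp_force: 0.0
```

send_rows(rows=[{"tx": 0,"ty": 0,"tz": 0,"wx": 0,"wy": 0,"wz": 0},{"tx": 0,"ty": 0,"tz": 0,"wx": 0,"wy": 0,"wz": 0},{"tx": 0,"ty": 0,"tz": 0,"wx": 0,"wy": 0,"wz": 0},{"tx": 0,"ty": 0,"tz": 0,"wx": 0,"wy": 0,"wz": 0},{"tx": 0,"ty": 0,"tz": 0,"wx": 0,"wy": 0,"wz": 0}], claw=0)

```text
t: 11.58
eef_pos: [0.6108, -0.0985, 0.036]
ee_rot: [0.453, 3.108, 0.0]
wrist_force: [1.0, 0.3, -0.1]
grip_width: 0.471
grasp_force: 0.0
```

send_rows(rows=[{"tx": 0,"ty": 0,"tz": 0,"wx": 0,"wy": 0,"wz": 0},{"tx": 0,"ty": 0,"tz": 0.1,"wx": 0,"wy": 0,"wz": 0},{"tx": 0,"ty": 0,"tz": 0.3,"wx": 0,"wy": 0,"wz": 0},{"tx": 0,"ty": 0,"tz": 0.55,"wx": 0,"wy": 0,"wz": 0},{"tx": 0,"ty": 0,"tz": 0.7,"wx": 0,"wy": 0,"wz": 0}])

```text
t: 12.2
eef_pos: [0.611, -0.0989, 0.1432]
ee_rot: [0.454, 3.107, 0.0]
wrist_force: [-0.0, 0.1, -2.2]
grip_width: 0.428
grasp_force: 30.0
```

send_rows(rows=[{"tx": -0.08,"ty": 0.1,"tz": 0,"wx": 0,"wy": 0,"wz": 0},{"tx": -0.19,"ty": 0.22,"tz": 0,"wx": 0,"wy": 0,"wz": 0},{"tx": -0.3,"ty": 0.35,"tz": 0,"wx": 0,"wy": 0,"wz": 0},{"tx": -0.41,"ty": 0.47,"tz": 0,"wx": 0,"wy": 0,"wz": 0},{"tx": -0.51,"ty": 0.59,"tz": 0,"wx": 0,"wy": 0,"wz": 0}])

```text
t: 12.82
eef_pos: [0.5315, -0.0084, 0.1394]
ee_rot: [-0.452, -3.106, 0.0]
wrist_force: [0.3, 0.1, -3.1]
grip_width: 0.431
grasp_force: 30.0
```

send_rows(rows=[{"tx": -0.11,"ty": 0.13,"tz": 0,"wx": 0,"wy": 0,"wz": 0},{"tx": -0.22,"ty": 0.26,"tz": 0,"wx": 0,"wy": 0,"wz": 0},{"tx": -0.33,"ty": 0.39,"tz": 0,"wx": 0,"wy": 0,"wz": 0},{"tx": -0.44,"ty": 0.51,"tz": 0,"wx": 0,"wy": 0,"wz": 0},{"tx": -0.51,"ty": 0.59,"tz": 0,"wx": 0,"wy": 0,"wz": 0}])

```text
t: 13.45
eef_pos: [0.4551, 0.0797, 0.1398]
ee_rot: [-0.451, -3.107, 0.001]
wrist_force: [-0.0, 0.3, -2.4]
grip_width: 0.426
grasp_force: 30.0
```

Run:
```python
from h import *
print(sensors.observe()['eef_pos'])
p,W=cloud("wrist")
near(W,.458,.079,.007,.02,.045); near(W,.458,.079,.10,.17,.045)
```

```text
[0.45514751 0.07967784 0.13976096]
n 538 zmed 0.010 zmax 0.012 rect 0.4513 0.0799 size 0.061 0.048 ang 74.6 circ 0.4577 0.0782 r 0.031
n 5983 zmed 0.154 zmax 0.170 rect 0.4504 0.0812 size 0.060 0.028 ang 73.2 circ 0.4440 0.0830 r 0.030
```

send_rows(rows=[{"tx": 0,"ty": 0,"tz": -0.2,"wx": 0,"wy": 0,"wz": 0},{"tx": 0,"ty": 0,"tz": -0.4,"wx": 0,"wy": 0,"wz": 0},{"tx": 0,"ty": 0,"tz": -0.56,"wx": 0,"wy": 0,"wz": 0},{"tx": 0,"ty": 0,"tz": -0.63,"wx": 0,"wy": 0,"wz": 0},{"tx": 0,"ty": 0,"tz": -0.66,"wx": 0,"wy": 0,"wz": 0}])

```text
t: 14.12
eef_pos: [0.4575, 0.0782, 0.0413]
ee_rot: [-0.454, -3.108, 0.001]
wrist_force: [-0.6, 0.7, -2.3]
grip_width: 0.423
grasp_force: 30.0
```

send_rows(rows=[{"tx": 0,"ty": 0,"tz": 0,"wx": 0,"wy": 0,"wz": 0},{"tx": 0,"ty": 0,"tz": 0,"wx": 0,"wy": 0,"wz": 0},{"tx": 0,"ty": 0,"tz": 0,"wx": 0,"wy": 0,"wz": 0},{"tx": 0,"ty": 0,"tz": 0,"wx": 0,"wy": 0,"wz": 0},{"tx": 0,"ty": 0,"tz": 0,"wx": 0,"wy": 0,"wz": 0}], claw=1)

```text
t: 14.75
eef_pos: [0.4577, 0.0785, 0.0418]
ee_rot: [0.454, 3.108, 0.0]
wrist_force: [0.3, 0.5, -0.3]
grip_width: 0.958
grasp_force: 0.0
```

send_rows(rows=[{"tx": 0,"ty": 0,"tz": 0.1,"wx": 0,"wy": 0,"wz": 0},{"tx": 0,"ty": 0,"tz": 0.3,"wx": 0,"wy": 0,"wz": 0},{"tx": 0,"ty": 0,"tz": 0.5,"wx": 0,"wy": 0,"wz": 0},{"tx": 0,"ty": 0,"tz": 0.75,"wx": 0,"wy": 0,"wz": 0},{"tx": 0,"ty": 0,"tz": 0.95,"wx": 0,"wy": 0,"wz": 0}])

```text
t: 15.38
eef_pos: [0.4578, 0.0783, 0.1866]
ee_rot: [0.454, 3.107, 0.001]
wrist_force: [0.4, 0.6, -0.3]
grip_width: 0.995
grasp_force: 0.0
```

Run:
```python
from h import *
print(sensors.observe()['eef_pos'])
p,W=cloud("wrist")
near(W,.458,.079,.007,.014,.045); near(W,.458,.079,.046,.07,.045)
print("post");near(W,.443,.284,.002,.010,.045);near(W,.443,.284,.015,.04,.02)
print("tray");near(W,.610,.284,.0065,.014,.075)
print("beaker");near(W,.53,.197,.04,.06,.03)
```

```text
[0.45776272 0.07830978 0.18660916]
n 467 zmed 0.010 zmax 0.014 rect 0.4553 0.0785 size 0.061 0.057 ang 75.1 circ 0.4577 0.0782 r 0.031
n 1103 zmed 0.055 zmax 0.062 rect 0.4580 0.0787 size 0.037 0.037 ang 28.0 circ 0.4581 0.0785 r 0.019
post
n 3885 zmed 0.005 zmax 0.010 rect 0.4430 0.2835 size 0.087 0.084 ang 34.2 circ 0.4431 0.2844 r 0.045
n 415 zmed 0.024 zmax 0.029 rect 0.4423 0.2820 size 0.022 0.020 ang 73.4 circ 0.4421 0.2821 r 0.012
tray
n 681 zmed 0.010 zmax 0.013 rect 0.5969 0.2811 size 0.041 0.116 ang 6.6 circ 0.5971 0.2810 r 0.060
beaker
n 548 zmed 0.049 zmax 0.053 rect 0.5303 0.1953 size 0.034 0.033 ang 48.5 circ 0.5302 0.1955 r 0.017
```

The small jar is centred and flat in its cup. Moving to the sieve ring.

send_rows(rows=[{"tx": 0.05,"ty": -0.12,"tz": 0,"wx": 0,"wy": 0,"wz": 0},{"tx": 0.11,"ty": -0.28,"tz": 0,"wx": 0,"wy": 0,"wz": 0},{"tx": 0.18,"ty": -0.45,"tz": 0,"wx": 0,"wy": 0,"wz": 0},{"tx": 0.25,"ty": -0.62,"tz": 0,"wx": 0,"wy": 0,"wz": 0},{"tx": 0.32,"ty": -0.79,"tz": 0,"wx": 0,"wy": 0,"wz": 0}])

```text
t: 16.05
eef_pos: [0.5058, -0.0409, 0.185]
ee_rot: [0.454, 3.108, 0.0]
wrist_force: [0.1, -0.4, -0.5]
grip_width: 0.996
grasp_force: 0.0
```

send_rows(rows=[{"tx": 0.06,"ty": -0.16,"tz": 0,"wx": 0,"wy": 0,"wz": 0},{"tx": 0.12,"ty": -0.32,"tz": 0,"wx": 0,"wy": 0,"wz": 0},{"tx": 0.18,"ty": -0.48,"tz": 0,"wx": 0,"wy": 0,"wz": 0},{"tx": 0.25,"ty": -0.64,"tz": 0,"wx": 0,"wy": 0,"wz": 0},{"tx": 0.31,"ty": -0.79,"tz": 0,"wx": 0,"wy": 0,"wz": 0}])

```text
t: 16.68
eef_pos: [0.5523, -0.1594, 0.185]
ee_rot: [0.454, 3.108, 0.0]
wrist_force: [0.3, 0.4, 0.7]
grip_width: 0.996
grasp_force: 0.0
```

send_rows(rows=[{"tx": 0.08,"ty": -0.2,"tz": 0,"wx": 0,"wy": 0,"wz": 0},{"tx": 0.15,"ty": -0.4,"tz": 0,"wx": 0,"wy": 0,"wz": 0},{"tx": 0.23,"ty": -0.58,"tz": 0,"wx": 0,"wy": 0,"wz": 0},{"tx": 0.29,"ty": -0.72,"tz": 0,"wx": 0,"wy": 0,"wz": 0},{"tx": 0.32,"ty": -0.79,"tz": 0,"wx": 0,"wy": 0,"wz": 0}])

```text
t: 17.3
eef_pos: [0.6, -0.2783, 0.1847]
ee_rot: [0.456, 3.108, -0.001]
wrist_force: [-0.5, 0.3, 0.0]
grip_width: 1.0
grasp_force: 0.0
```

Run:
```python
from h import *
print(sensors.observe()['eef_pos'])
p,W=cloud("wrist")
near(W,.600,-.277,.02,.04,.04)
```

```text
[ 0.60003424 -0.27833831  0.184692  ]
n 1145 zmed 0.030 zmax 0.033 rect 0.5993 -0.2790 size 0.055 0.055 ang 57.2 circ 0.5994 -0.2785 r 0.028
```

send_rows(rows=[{"tx": 0,"ty": 0,"tz": -0.1,"wx": 0,"wy": 0,"wz": 0},{"tx": 0,"ty": 0,"tz": -0.28,"wx": 0,"wy": 0,"wz": 0},{"tx": 0,"ty": 0,"tz": -0.46,"wx": 0,"wy": 0,"wz": 0},{"tx": 0,"ty": 0,"tz": -0.64,"wx": 0,"wy": 0,"wz": 0},{"tx": 0,"ty": 0,"tz": -0.8,"wx": 0,"wy": 0,"wz": 0}])

```text
t: 17.98
eef_pos: [0.5994, -0.2751, 0.0623]
ee_rot: [-0.451, -3.107, -0.002]
wrist_force: [0.1, 0.2, 0.5]
grip_width: 1.003
grasp_force: 0.0
```

send_rows(rows=[{"tx": 0,"ty": 0,"tz": -0.12,"wx": 0,"wy": 0,"wz": 0},{"tx": 0,"ty": 0,"tz": -0.22,"wx": 0,"wy": 0,"wz": 0},{"tx": 0,"ty": 0,"tz": -0.28,"wx": 0,"wy": 0,"wz": 0},{"tx": 0,"ty": 0,"tz": -0.28,"wx": 0,"wy": 0,"wz": 0},{"tx": 0,"ty": 0,"tz": -0.28,"wx": 0,"wy": 0,"wz": 0}])

```text
t: 18.6
eef_pos: [0.6005, -0.2773, 0.0228]
ee_rot: [0.454, 3.108, -0.0]
wrist_force: [-0.2, -0.1, 0.6]
grip_width: 1.004
grasp_force: 0.0
```

send_rows(rows=[{"tx": 0,"ty": 0,"tz": 0,"wx": 0,"wy": 0,"wz": 0},{"tx": 0,"ty": 0,"tz": 0,"wx": 0,"wy": 0,"wz": 0},{"tx": 0,"ty": 0,"tz": 0,"wx": 0,"wy": 0,"wz": 0},{"tx": 0,"ty": 0,"tz": 0,"wx": 0,"wy": 0,"wz": 0},{"tx": 0,"ty": 0,"tz": 0,"wx": 0,"wy": 0,"wz": 0}], claw=0)

```text
t: 19.23
eef_pos: [0.6001, -0.2774, 0.0224]
ee_rot: [0.454, 3.108, -0.0]
wrist_force: [-0.6, -0.7, 2.5]
grip_width: 0.638
grasp_force: 30.0
```

send_rows(rows=[{"tx": 0,"ty": 0,"tz": 0,"wx": 0,"wy": 0,"wz": 0},{"tx": 0,"ty": 0,"tz": 0.1,"wx": 0,"wy": 0,"wz": 0},{"tx": 0,"ty": 0,"tz": 0.3,"wx": 0,"wy": 0,"wz": 0},{"tx": 0,"ty": 0,"tz": 0.55,"wx": 0,"wy": 0,"wz": 0},{"tx": 0,"ty": 0,"tz": 0.8,"wx": 0,"wy": 0,"wz": 0}])

```text
t: 19.85
eef_pos: [0.6, -0.2767, 0.1439]
ee_rot: [-0.453, -3.109, -0.001]
wrist_force: [-0.9, -0.6, -1.5]
grip_width: 0.638
grasp_force: 30.0
```

send_rows(rows=[{"tx": -0.04,"ty": 0.15,"tz": 0,"wx": 0,"wy": 0,"wz": 0},{"tx": -0.1,"ty": 0.35,"tz": 0,"wx": 0,"wy": 0,"wz": 0},{"tx": -0.15,"ty": 0.55,"tz": 0,"wx": 0,"wy": 0,"wz": 0},{"tx": -0.21,"ty": 0.74,"tz": 0,"wx": 0,"wy": 0,"wz": 0},{"tx": -0.26,"ty": 0.93,"tz": 0,"wx": 0,"wy": 0,"wz": 0}])

```text
t: 20.48
eef_pos: [0.5607, -0.1363, 0.1429]
ee_rot: [0.453, 3.108, 0.001]
wrist_force: [0.0, -0.8, -1.4]
grip_width: 0.638
grasp_force: 30.0
```

send_rows(rows=[{"tx": -0.05,"ty": 0.19,"tz": 0,"wx": 0,"wy": 0,"wz": 0},{"tx": -0.1,"ty": 0.37,"tz": 0,"wx": 0,"wy": 0,"wz": 0},{"tx": -0.16,"ty": 0.56,"tz": 0,"wx": 0,"wy": 0,"wz": 0},{"tx": -0.21,"ty": 0.75,"tz": 0,"wx": 0,"wy": 0,"wz": 0},{"tx": -0.26,"ty": 0.93,"tz": 0,"wx": 0,"wy": 0,"wz": 0}])

```text
t: 21.1
eef_pos: [0.5217, 0.0032, 0.1429]
ee_rot: [0.453, 3.108, 0.001]
wrist_force: [-0.4, 0.8, -0.3]
grip_width: 0.641
grasp_force: 30.0
```

send_rows(rows=[{"tx": -0.05,"ty": 0.19,"tz": 0,"wx": 0,"wy": 0,"wz": 0},{"tx": -0.11,"ty": 0.38,"tz": 0,"wx": 0,"wy": 0,"wz": 0},{"tx": -0.16,"ty": 0.57,"tz": 0,"wx": 0,"wy": 0,"wz": 0},{"tx": -0.22,"ty": 0.76,"tz": 0,"wx": 0,"wy": 0,"wz": 0},{"tx": -0.27,"ty": 0.94,"tz": 0,"wx": 0,"wy": 0,"wz": 0}])

```text
t: 21.72
eef_pos: [0.4811, 0.1441, 0.1429]
ee_rot: [0.453, 3.108, 0.001]
wrist_force: [-0.5, -0.6, -1.3]
grip_width: 0.638
grasp_force: 30.0
```

send_rows(rows=[{"tx": -0.06,"ty": 0.21,"tz": 0,"wx": 0,"wy": 0,"wz": 0},{"tx": -0.12,"ty": 0.42,"tz": 0,"wx": 0,"wy": 0,"wz": 0},{"tx": -0.18,"ty": 0.63,"tz": 0,"wx": 0,"wy": 0,"wz": 0},{"tx": -0.23,"ty": 0.82,"tz": 0,"wx": 0,"wy": 0,"wz": 0},{"tx": -0.26,"ty": 0.93,"tz": 0,"wx": 0,"wy": 0,"wz": 0}])

```text
t: 22.35
eef_pos: [0.4419, 0.284, 0.1427]
ee_rot: [-0.451, -3.109, -0.001]
wrist_force: [0.3, 0.4, -1.7]
grip_width: 0.643
grasp_force: 30.0
```

Run:
```python
from h import *
print(sensors.observe()['eef_pos'])
p,W=cloud("wrist"); cv2.imwrite("pics/w4.png",p[:,:,::-1])
near(W,.4425,.283,.0025,.03,.055)
near(W,.4425,.283,.015,.03,.02)
print("ring");near(W,.4425,.283,.135,.155,.035)
```

```text
[0.44194298 0.28404531 0.14272424]
n 3050 zmed 0.004 zmax 0.027 rect 0.4433 0.2835 size 0.084 0.080 ang 53.7 circ 0.4358 0.2868 r 0.048
n 124 zmed 0.022 zmax 0.027 rect 0.4357 0.2849 size 0.019 0.007 ang 73.1 circ 0.4384 0.2841 r 0.010
ring
n 4215 zmed 0.150 zmax 0.155 rect 0.4361 0.2850 size 0.065 0.046 ang 74.6 circ 0.4354 0.2852 r 0.033
```

View pics/w4.png

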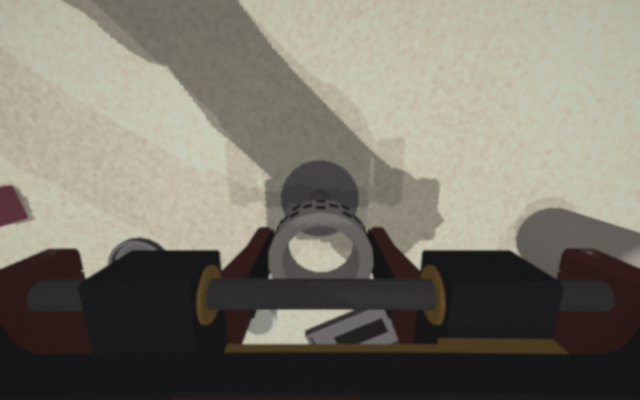

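The ring (320,240) hangs over the post disc (319,197), within about 2 mm of its centre. Lowering it over the post.

send_rows(rows=[{"tx": 0,"ty": 0,"tz": -0.2,"wx": 0,"wy": 0,"wz": 0},{"tx": 0,"ty": 0,"tz": -0.4,"wx": 0,"wy": 0,"wz": 0},{"tx": 0,"ty": 0,"tz": -0.58,"wx": 0,"wy": 0,"wz": 0},{"tx": 0,"ty": 0,"tz": -0.7,"wx": 0,"wy": 0,"wz": 0},{"tx": 0,"ty": 0,"tz": -0.77,"wx": 0,"wy": 0,"wz": 0}])

```text
t: 23.02
eef_pos: [0.4427, 0.2813, 0.026]
ee_rot: [-0.455, -3.108, 0.002]
wrist_force: [-3.8, -3.8, 31.2]
grip_width: 0.643
grasp_force: 30.0
```

send_rows(rows=[{"tx": 0,"ty": 0,"tz": 0,"wx": 0,"wy": 0,"wz": 0},{"tx": 0,"ty": 0,"tz": 0,"wx": 0,"wy": 0,"wz": 0},{"tx": 0,"ty": 0,"tz": 0,"wx": 0,"wy": 0,"wz": 0},{"tx": 0,"ty": 0,"tz": 0,"wx": 0,"wy": 0,"wz": 0},{"tx": 0,"ty": 0,"tz": 0,"wx": 0,"wy": 0,"wz": 0}], claw=1)

```text
t: 23.65
eef_pos: [0.4427, 0.2825, 0.0269]
ee_rot: [0.453, 3.108, 0.001]
wrist_force: [-0.1, -1.6, -0.0]
grip_width: 1.0
grasp_force: 0.0
```

send_rows(rows=[{"tx": 0,"ty": 0,"tz": 0.1,"wx": 0,"wy": 0,"wz": 0},{"tx": 0,"ty": 0,"tz": 0.3,"wx": 0,"wy": 0,"wz": 0},{"tx": 0,"ty": 0,"tz": 0.52,"wx": 0,"wy": 0,"wz": 0},{"tx": 0,"ty": 0,"tz": 0.78,"wx": 0,"wy": 0,"wz": 0},{"tx": 0,"ty": 0,"tz": 1,"wx": 0,"wy": 0,"wz": 0}])

```text
t: 24.28
eef_pos: [0.4428, 0.2824, 0.1792]
ee_rot: [0.454, 3.108, 0.002]
wrist_force: [-0.4, 0.1, 0.2]
grip_width: 1.0
grasp_force: 0.0
```

Run:
```python
from h import *
s=sensors.observe();print(s['eef_pos'],s['joint_positions'][[0,6]])
p,W=cloud("wrist")
near(W,.4425,.283,.030,.05,.045)
p,W=cloud("top")
near(W,.471,-.088,.034,.05,.06)
```

```text
[0.44278447 0.28242157 0.17924385] [-0.85191588  0.70773139]
n 1097 zmed 0.034 zmax 0.036 rect 0.4425 0.2815 size 0.054 0.055 ang 72.7 circ 0.4431 0.2815 r 0.028
n 545 zmed 0.039 zmax 0.046 rect 0.4712 -0.0878 size 0.093 0.037 ang 79.8 circ 0.4717 -0.0880 r 0.047
```

The ring is on the post with its top at 34 mm, so it is flat. Next the cassette, with a turn of -83.5° in total.

send_rows(rows=[{"tx": 0.01,"ty": -0.13,"tz": 0,"wx": 0,"wy": 0,"wz": -0.1},{"tx": 0.02,"ty": -0.3,"tz": 0,"wx": 0,"wy": 0,"wz": -0.22},{"tx": 0.03,"ty": -0.48,"tz": 0,"wx": 0,"wy": 0,"wz": -0.35},{"tx": 0.05,"ty": -0.65,"tz": 0,"wx": 0,"wy": 0,"wz": -0.48},{"tx": 0.06,"ty": -0.82,"tz": 0,"wx": 0,"wy": 0,"wz": -0.62}])

```text
t: 25.0
eef_pos: [0.4513, 0.1584, 0.1766]
ee_rot: [-1.195, -2.905, 0.0]
wrist_force: [-0.0, 0.0, 0.3]
grip_width: 1.001
grasp_force: 0.0
```

send_rows(rows=[{"tx": 0.01,"ty": -0.16,"tz": 0,"wx": 0,"wy": 0,"wz": -0.12},{"tx": 0.02,"ty": -0.33,"tz": 0,"wx": 0,"wy": 0,"wz": -0.25},{"tx": 0.03,"ty": -0.5,"tz": 0,"wx": 0,"wy": 0,"wz": -0.37},{"tx": 0.05,"ty": -0.66,"tz": 0,"wx": 0,"wy": 0,"wz": -0.5},{"tx": 0.06,"ty": -0.83,"tz": 0,"wx": 0,"wy": 0,"wz": -0.62}])

```text
t: 25.62
eef_pos: [0.4606, 0.0337, 0.1767]
ee_rot: [-1.861, -2.531, -0.0]
wrist_force: [0.4, 0.3, 0.3]
grip_width: 0.999
grasp_force: 0.0
```

send_rows(rows=[{"tx": 0.01,"ty": -0.2,"tz": 0,"wx": 0,"wy": 0,"wz": -0.16},{"tx": 0.03,"ty": -0.4,"tz": 0,"wx": 0,"wy": 0,"wz": -0.32},{"tx": 0.04,"ty": -0.6,"tz": 0,"wx": 0,"wy": 0,"wz": -0.46},{"tx": 0.06,"ty": -0.75,"tz": 0,"wx": 0,"wy": 0,"wz": -0.56},{"tx": 0.07,"ty": -0.82,"tz": 0,"wx": 0,"wy": 0,"wz": -0.62}])

```text
t: 26.25
eef_pos: [0.4712, -0.0895, 0.1767]
ee_rot: [2.416, 2.008, -0.0]
wrist_force: [0.3, 0.2, -0.7]
grip_width: 0.999
grasp_force: 0.0
```

Run:
```python
from h import *
s=sensors.observe(); Y=R.from_rotvec(s['ee_rot']).as_matrix()[:,1]
print(s['eef_pos'],s['joint_positions'],np.degrees(np.arctan2(Y[1],Y[0])))
p,W=cloud("wrist"); cv2.imwrite("pics/w5.png",p[:,:,::-1])
near(W,.471,-.088,.034,.05,.06)
```

```text
[ 0.47115416 -0.08947053  0.17666152] [-0.48520337  0.26948483  0.68619499  2.04690905 -0.2175738   0.89573516
  0.13627437] -10.544749117841254
n 3094 zmed 0.040 zmax 0.043 rect 0.4706 -0.0902 size 0.093 0.036 ang 80.0 circ 0.4710 -0.0895 r 0.047
```

View pics/w5.png

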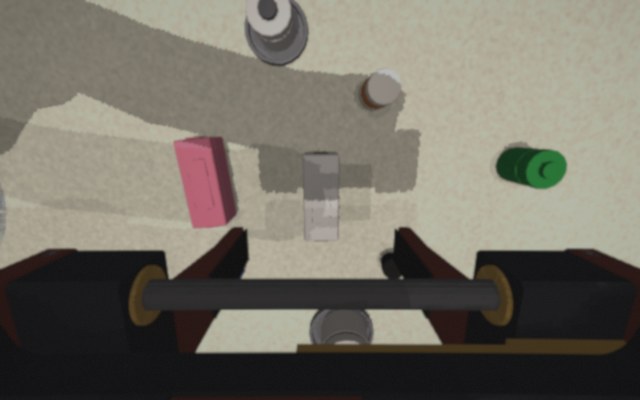

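The steel cassette (321,196) lies between the fingers, aligned within 0.6°. The pink one (207,180) is clear of them. Grasping.

send_rows(rows=[{"tx": 0,"ty": 0,"tz": -0.2,"wx": 0,"wy": 0,"wz": 0.01},{"tx": 0,"ty": 0,"tz": -0.45,"wx": 0,"wy": 0,"wz": 0.01},{"tx": 0,"ty": 0,"tz": -0.7,"wx": 0,"wy": 0,"wz": 0.01},{"tx": 0,"ty": 0,"tz": -0.9,"wx": 0,"wy": 0,"wz": 0.01},{"tx": 0,"ty": 0,"tz": -0.97,"wx": 0,"wy": 0,"wz": 0.01}])

```text
t: 26.92
eef_pos: [0.4702, -0.0872, 0.0296]
ee_rot: [-2.401, -2.023, 0.003]
wrist_force: [-0.6, -0.2, 0.9]
grip_width: 0.999
grasp_force: 0.0
```

send_rows(rows=[{"tx": 0,"ty": 0,"tz": 0,"wx": 0,"wy": 0,"wz": 0},{"tx": 0,"ty": 0,"tz": 0,"wx": 0,"wy": 0,"wz": 0},{"tx": 0,"ty": 0,"tz": 0,"wx": 0,"wy": 0,"wz": 0},{"tx": 0,"ty": 0,"tz": 0,"wx": 0,"wy": 0,"wz": 0},{"tx": 0,"ty": 0,"tz": 0,"wx": 0,"wy": 0,"wz": 0}], claw=0)

```text
t: 27.55
eef_pos: [0.4713, -0.088, 0.0315]
ee_rot: [2.404, 2.022, 0.001]
wrist_force: [-1.0, 0.1, 0.1]
grip_width: 0.47
grasp_force: 0.0
```

send_rows(rows=[{"tx": 0,"ty": 0,"tz": 0,"wx": 0,"wy": 0,"wz": 0},{"tx": 0,"ty": 0,"tz": 0,"wx": 0,"wy": 0,"wz": 0},{"tx": 0,"ty": 0,"tz": 0.2,"wx": 0,"wy": 0,"wz": 0},{"tx": 0,"ty": 0,"tz": 0.45,"wx": 0,"wy": 0,"wz": 0},{"tx": 0,"ty": 0,"tz": 0.7,"wx": 0,"wy": 0,"wz": 0}])

```text
t: 28.18
eef_pos: [0.4702, -0.0881, 0.1365]
ee_rot: [-2.403, -2.022, 0.003]
wrist_force: [0.3, -0.3, -4.7]
grip_width: 0.412
grasp_force: 30.0
```

Run:
```python
from h import *
p,W=cloud("top"); 
Q=W.reshape(-1,3)
for z0 in (.0065,.0075): near(W,.610,.284,z0,.014,.072)
for z0 in (.0025,.0035): near(W,.610,.284,z0,.014,.072)
```

```text
n 273 zmed 0.009 zmax 0.014 rect 0.6094 0.2840 size 0.062 0.114 ang 9.5 circ 0.6086 0.2841 r 0.063
n 211 zmed 0.009 zmax 0.014 rect 0.6094 0.2840 size 0.062 0.114 ang 9.5 circ 0.6086 0.2841 r 0.063
n 867 zmed 0.005 zmax 0.014 rect 0.6106 0.2837 size 0.140 0.137 ang 34.6 circ 0.6101 0.2836 r 0.072
n 677 zmed 0.006 zmax 0.014 rect 0.6068 0.2885 size 0.136 0.132 ang 10.1 circ 0.6100 0.2837 r 0.072
```

send_rows(rows=[{"tx": 0.05,"ty": 0.13,"tz": 0,"wx": 0,"wy": 0,"wz": 0.02},{"tx": 0.11,"ty": 0.3,"tz": 0,"wx": 0,"wy": 0,"wz": 0.05},{"tx": 0.18,"ty": 0.48,"tz": 0,"wx": 0,"wy": 0,"wz": 0.08},{"tx": 0.24,"ty": 0.65,"tz": 0,"wx": 0,"wy": 0,"wz": 0.11},{"tx": 0.31,"ty": 0.83,"tz": 0,"wx": 0,"wy": 0,"wz": 0.15}])

```text
t: 28.85
eef_pos: [0.5175, 0.0382, 0.1352]
ee_rot: [-2.278, -2.162, 0.002]
wrist_force: [1.2, -0.5, -4.3]
grip_width: 0.411
grasp_force: 30.0
```

send_rows(rows=[{"tx": 0.06,"ty": 0.17,"tz": 0,"wx": 0,"wy": 0,"wz": 0.03},{"tx": 0.12,"ty": 0.34,"tz": 0,"wx": 0,"wy": 0,"wz": 0.06},{"tx": 0.18,"ty": 0.5,"tz": 0,"wx": 0,"wy": 0,"wz": 0.09},{"tx": 0.25,"ty": 0.67,"tz": 0,"wx": 0,"wy": 0,"wz": 0.12},{"tx": 0.31,"ty": 0.83,"tz": 0,"wx": 0,"wy": 0,"wz": 0.15}])

```text
t: 29.48
eef_pos: [0.5647, 0.1626, 0.1361]
ee_rot: [2.148, 2.293, 0.0]
wrist_force: [-0.0, -0.3, -3.4]
grip_width: 0.41
grasp_force: 30.0
```

send_rows(rows=[{"tx": 0.07,"ty": 0.2,"tz": 0,"wx": 0,"wy": 0,"wz": 0.04},{"tx": 0.15,"ty": 0.4,"tz": 0,"wx": 0,"wy": 0,"wz": 0.08},{"tx": 0.22,"ty": 0.6,"tz": 0,"wx": 0,"wy": 0,"wz": 0.11},{"tx": 0.28,"ty": 0.75,"tz": 0,"wx": 0,"wy": 0,"wz": 0.13},{"tx": 0.3,"ty": 0.82,"tz": 0,"wx": 0,"wy": 0,"wz": 0.14}])

```text
t: 30.1
eef_pos: [0.6091, 0.2861, 0.1356]
ee_rot: [-2.017, -2.408, 0.0]
wrist_force: [-0.8, -0.5, -3.2]
grip_width: 0.405
grasp_force: 30.0
```

Run:
```python
from h import *
s=sensors.observe(); Y=R.from_rotvec(s['ee_rot']).as_matrix()[:,1]
print(s['eef_pos'],np.degrees(np.arctan2(Y[1],Y[0])))
p,W=cloud("wrist"); cv2.imwrite("pics/w6.png",p[:,:,::-1])
near(W,.61,.284,.007,.014,.075)
print("cassette");near(W,.61,.284,.139,.152,.06)
```

```text
[0.60911261 0.28605939 0.13560258] 10.086611051802333
n 511 zmed 0.010 zmax 0.013 rect 0.6020 0.3252 size 0.060 0.028 ang 9.1 circ 0.6018 0.3249 r 0.033
cassette
n 9401 zmed 0.145 zmax 0.152 rect 0.6083 0.2853 size 0.054 0.091 ang 8.6 circ 0.6088 0.2846 r 0.048
```

View pics/w6.png

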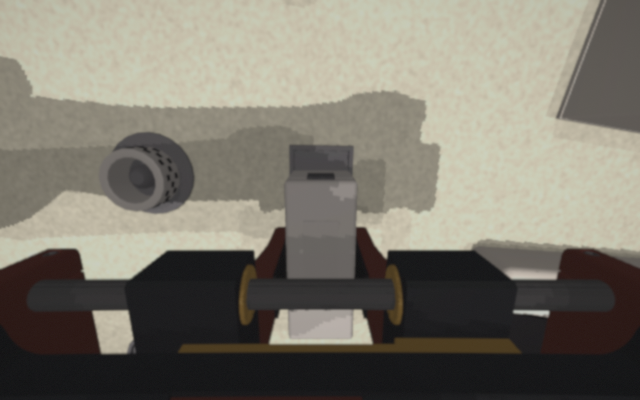

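The cassette (320,250) hangs over the tray, whose end shows at (320,158), aligned in both position and angle. Lowering it.

send_rows(rows=[{"tx": 0,"ty": 0,"tz": -0.18,"wx": 0,"wy": 0,"wz": 0},{"tx": 0,"ty": 0,"tz": -0.38,"wx": 0,"wy": 0,"wz": 0},{"tx": 0,"ty": 0,"tz": -0.55,"wx": 0,"wy": 0,"wz": 0},{"tx": 0,"ty": 0,"tz": -0.63,"wx": 0,"wy": 0,"wz": 0},{"tx": 0,"ty": 0,"tz": -0.66,"wx": 0,"wy": 0,"wz": 0}])

```text
t: 30.78
eef_pos: [0.6091, 0.2833, 0.0369]
ee_rot: [2.021, 2.405, -0.001]
wrist_force: [0.5, 0.3, -3.9]
grip_width: 0.409
grasp_force: 30.0
```

send_rows(rows=[{"tx": 0,"ty": 0,"tz": 0,"wx": 0,"wy": 0,"wz": 0},{"tx": 0,"ty": 0,"tz": 0,"wx": 0,"wy": 0,"wz": 0},{"tx": 0,"ty": 0,"tz": 0,"wx": 0,"wy": 0,"wz": 0},{"tx": 0,"ty": 0,"tz": 0,"wx": 0,"wy": 0,"wz": 0},{"tx": 0,"ty": 0,"tz": 0,"wx": 0,"wy": 0,"wz": 0}], claw=1)

```text
t: 31.4
eef_pos: [0.6092, 0.284, 0.0374]
ee_rot: [2.02, 2.406, 0.0]
wrist_force: [-0.2, -0.1, 0.6]
grip_width: 0.935
grasp_force: 0.0
```

send_rows(rows=[{"tx": 0,"ty": 0,"tz": 0.1,"wx": 0,"wy": 0,"wz": 0},{"tx": 0,"ty": 0,"tz": 0.3,"wx": 0,"wy": 0,"wz": 0},{"tx": 0,"ty": 0,"tz": 0.52,"wx": 0,"wy": 0,"wz": 0},{"tx": 0,"ty": 0,"tz": 0.78,"wx": 0,"wy": 0,"wz": 0},{"tx": 0,"ty": 0,"tz": 1,"wx": 0,"wy": 0,"wz": 0}])

```text
t: 32.02
eef_pos: [0.6095, 0.2838, 0.1899]
ee_rot: [2.02, 2.405, 0.002]
wrist_force: [-0.2, 0.8, 0.0]
grip_width: 1.003
grasp_force: 0.0
```

Run:
```python
from h import *
p,W=cloud("wrist"); print("cassette");near(W,.61,.284,.038,.06,.07); near(W,.61,.284,.007,.014,.075)
p,W=cloud("top"); cv2.imwrite("pics/top9.png",p[95:295,180:460,::-1].repeat(2,0).repeat(2,1))
for n,a in dict(ljar=(.463,-.273,.05,.07),sjar=(.458,.079,.046,.07),ring=(.4425,.283,.03,.05),beaker=(.53,.197,.04,.06,.03),amber=(.544,.003,.045,.065,.03)).items(): print(n); near(W,*a)
```

```text
cassette
n 2890 zmed 0.044 zmax 0.047 rect 0.6090 0.2824 size 0.036 0.091 ang 9.3 circ 0.6088 0.2818 r 0.047
n 936 zmed 0.010 zmax 0.012 rect 0.6088 0.2827 size 0.060 0.114 ang 9.0 circ 0.6086 0.2829 r 0.064
ljar
n 474 zmed 0.059 zmax 0.068 rect 0.4662 -0.2682 size 0.056 0.057 ang 33.5 circ 0.4663 -0.2686 r 0.029
sjar
n 198 zmed 0.053 zmax 0.064 rect 0.4583 0.0807 size 0.037 0.036 ang 1.4 circ 0.4587 0.0796 r 0.019
ring
n 180 zmed 0.033 zmax 0.040 rect 0.4433 0.2823 size 0.054 0.053 ang 4.9 circ 0.4430 0.2818 r 0.028
beaker
n 71 zmed 0.048 zmax 0.055 rect 0.5304 0.1968 size 0.031 0.032 ang 27.2 circ 0.5307 0.1964 r 0.017
amber
n 126 zmed 0.054 zmax 0.060 rect 0.5445 0.0044 size 0.026 0.030 ang 89.9 circ 0.5443 0.0050 r 0.015
```

View pics/top9.png

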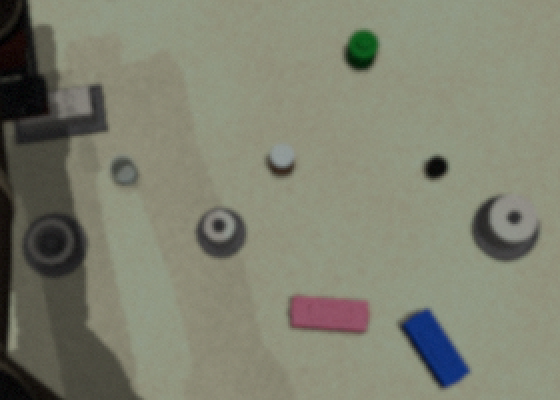

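The final crop shows the large jar (512,220), small jar (220,228), ring (52,243) and cassette (70,110) each on its stand. The measured tops confirm they are flat on the floors. The beaker (124,170) and amber jar (282,158) have not moved.

```bash
python3 -c "
from rig import workorder; print(workorder.hand_in())"
```

```text
the job is handed in; nothing more can be done
None
```

All four parts stand flat on their own stands, placed in the order asked; the beaker and amber jar stayed where they were, and I handed the job in at about 32 s of the 106 s limit (no verdict came back).

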